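# Draw the filter plate from under its flap and hold it over the catch plate

## Robot

A 6-joint arm with a two-finger parallel gripper is mounted at the origin on the work surface; the furniture and walls round the work are solid. World frame = base frame: x ahead of the robot, y to its left, z up, the work surface at z = 0. Lengths are in m, angles in rad, forces in N, time in s.
With the tool pointing down it reaches from about 0.35 to 0.725 m from the base axis. Payload 4.3 kg.
Tool frame: the origin (TCP) lies at the very end of the fingers, on their centre line; the grasp point (between the pads) lies 19 mm behind it; z points along the fingers, y is the line along which they close (so a half turn about z gives the same grasp; the last joint's range is limited). The gripper opens to 85 mm and grips with 20 to 120 N. Pads are 22 mm wide; open, the fingers measure 114 mm over their backs; the gripper's body (76 mm by 85 mm) begins 54 mm behind the grasp point. The pads swing forward as they close: fully open they stand 13 mm farther back than shut.
Start: joints at [1.021, 0.377, 0.081, 1.274, 0, 1.46], TCP at [0.245, 0.52, 0.231] pointing down, gripper open.
Joint ranges: [-2.72, 2.72], [-0.84, 1.66], [-1.02, 1.22], [-1.77, 2.12], [-1.37, 1.28], [-3.14, 3.14]. Speed limits (rad/s): [2.57, 2.57, 3.14, 3.14, 3.14, 3.14].

## Interface

Orientations are given as a unit quaternion [x, y, z, w].
In Python, from station import * gives the robot as it stands. The module is installed in compiled form; this text tells all that it offers. Calls block until the motion is done:
- goto(position, orientation): joint-space move of the TCP to a pose.
- line_to(position, max_speed=0.15, rotation=None): straight line of the TCP; rotation=None keeps the orientation; max_speed is the mean speed in m/s.
- goto_joints(angles): joint-space move.
- release() and grab(force=None): open the fingers fully, or close them until they stop; force is the grip in N (None keeps the last).
- sleep(seconds).
- ik(position, orientation): joint angles nearest the present ones, or None.
- read_camera(name): name is "scene" or "top" or "wrist"; returns the picture (384x512x3 uint8, red, green, blue); there is no depth.
- camera_info(name): a dict with "fx", "fy", "cx", "cy" (pixels), "R" (3x3) and "t" (3): a world point X has camera coordinates R X + t. Camera axes: x right, y down, z forward; pixel columns grow to the right and rows downward; lengths in m; the calibration is good to about 2 mm. The wrist camera is an equidistant fisheye: a pixel r from the principal point sees the ray r / f radians off the axis. A picture is of the moment at which its call begins: read the wrist's pose just before it. camera_info takes no time and is no camera call; for the wrist camera it gives the pose at the moment of the call.
A pose or a line that the arm cannot do raises Unreachable and nothing moves.
- close_job(): hands the job in; it is judged then, once.
Trained networks look in the newest picture that a camera, given by its name, has taken for a name from the list of things; names that differ only in an ending like _2 or _b are one class to them, and where a whole thing is asked for, a point or a joint stands for the part that bears it (a point fixed in the world has none). Each returns a list of dicts, best first, with "p" (0 to 1); they miss things now and then, are a little off and sometimes report something else, mostly with a low value. They report only what shows in the picture. A call takes as long as a camera call.
- outline_of(label, camera): "region" (384x512 bool, what is visible of it) and "extent" ([left, top, right, bottom] in pixels, round what is visible of it).
Readings, each from a call of its own:
- read_time_s(): time.
- read_joints(): joint angles.
- read_dq(): joint speeds.
- read_joint_torque(): joint torques, N m.
- read_tcp_pos(): TCP position.
- read_eef_rot(): TCP orientation.
- read_wrist_force(): force on the tool from outside, world axes, zero at the start.
- read_moment(): the same for the moment, N m.
- read_finger_gap(): finger opening in m.
- read_grip_force(): force on a finger pad.
Only numpy, scipy, OpenCV 4.12 (cv2) and the standard library are available. Lean on these libraries where they do the work, as an engineer would, in place of code of your own. Each camera call takes 0.05 s, during which the arm holds its last target. There are 200 camera calls.

## Task

Check the filter of the small grey filter box: first press the raised side of the loose catch plate down until it lies level and fully down in its tray. Then lift the box's flap wide open so that it stays up, take the hidden filter plate by its tab, draw it straight up out of the box, and hold it still and upright, centred over the catch plate with its lower edge about 10 cm above it; finish while still holding it there in the fingers, touching nothing else with it. Leave the other things on the counter where they are.

Things in the scene. Friction and masses are not known exactly. Their poses are not given: they have to be found in the camera images.
- filter_box: Grey sheet-steel box, open at the top under its flap, fixed to the counter; outside 130 (x) x 110 (y) x 100 mm high, walls and floor 4 mm. Origin: centre of its underside; its front faces its -x, the flap is hinged on its rear (+x) top rim. Stands at either the left or the right of the two work places (the tray at the other), yaw within 0.25 rad.
- flap (a joint): Flap of the box, 140 x 114 x 4 mm, a hinge: 0 = shut, 1.9 rad = fully open, leaning back past upright; starts 0 to 0.12. Friction (about 0.22 N m) keeps it at any angle where it is left; the tab needs about 3 N to lift. Its front edge overhangs the box's front by 10 mm.
- flap_hinge (a point): Point on the hinge line at the middle of the box's rear top rim, 65 mm behind the box's centre, 100 mm above the counter; the hinge line runs along the box's y.
- flap_handle (a point): Grip point on the flap's steel tab, 125 mm from the hinge, 18 mm above the flap's lower face (which lies on the rim when shut). The tab stands square on the outer face: 8 mm thick (box x), 22 mm wide (box y), its top 10 mm beyond this point. Pinched across the 22 mm (fingers closing along the box's y) it turns between the fingers as the flap swings; it ends behind the upright flap.
- filter_plate: Filter plate upright in the box, hidden by the shut flap: aluminium frame with mesh, 80 (box x) x 6 (box y) x 62 mm high plus a tab on top, 90 mm in all, about 0.12 kg. Origin: centre of its lower edge, z up; it stands on the box floor 4 mm above the counter, 12 mm in front of the box's centre, on its midline. Guide ribs 60 mm high at both ends (2 mm play): it draws straight up.
- filter_tab (a point): Grip point on the filter plate's tab, 78 mm above the plate's lower edge. The tab is centred on the plate, 26 mm long (along the plate's x) x 10 mm thick (plate's y) x 28 mm tall (62 to 90 mm above the lower edge); pinch across its 10 mm. Inside the box about 45 mm are free on each side of it.
- catch_tray: Square grey tray, 120 x 120 mm, fixed to the counter, any yaw; its inner floor is 14 mm and its 8 mm wide rim 22 mm above the counter, the recess 104 x 104 mm. Origin: centre of its underside. A steel post 38 mm from its centre on its +x side stands 10 mm out of the floor under the plate; it sinks into the floor under about 5 N and stays down.
- catch_plate: Loose aluminium plate, 100 x 100 x 6 mm, in the tray's recess; its +x side starts raised on the post (tilted about 0.12 rad). Origin: centre of its underside; z is its upward normal. Lying level, its top is 20 mm above the counter, 2 mm below the rim. About 7 N on the raised side presses it home and it stays.
- press_spot (a point): Point on the top of the catch plate on its raised side, 32 mm from its centre towards +x: press straight down here; it sinks about 10 mm to 20 mm above the counter.
- spanner: Bystander: combination spanner 194 mm long lying between the box's and the tray's places; to be left where it is. Origin: centre of its underside.
- bearing: Bystander: ball bearing, 52 mm across, 15 mm high; to be left where it is. Origin: centre of its underside.
- oil_filter: Bystander: oil filter canister, 66 mm across, 89 mm high; to be left where it is. Origin: centre of its underside.
- tape_measure: Bystander: tape measure, 121 mm long, 66 mm high; to be left where it is. Origin: centre of its underside.
- calculator: Bystander: desk calculator, 135 x 82 x 23 mm; to be left where it is. Origin: centre of its underside.
- parts_carton: Bystander: small parts carton 51 x 75 x 50 mm; to be left where it is. Origin: centre of its underside.

How it is judged:
By the outcome, as a careful person would: the job done as asked, in the order asked, and still so for the second after the job is handed in, while the arm keeps its last pose, push and grip.
It also fails if it takes over 72 s, if anything falls off the work surface, if the arm or the gripper's body presses on something with over 40 N, if the wrist force passes 120 N, or if a joint passes its speed limit or range.

## Working session

There is one attempt and no reset: what is moved stays moved. The work goes in short steps, each a Python script; the robot and the scene stay as the last script left them, time stands still between calls to the robot, and variables do not carry over. Pictures are saved under pics/ and viewed, at most 10 in all, crops included, and the job is handed in when it is done.

```bash
mkdir -p pics; ls
python3 - <<'E'
from station import *
import cv2, numpy as np
ims=[]
for c in ["scene","top"]:
    im=read_camera(c); cv2.imwrite(f"pics/{c}0.png",im[...,::-1])
    i=camera_info(c); print(c,{k:np.round(v,3).tolist() for k,v in i.items()})
    for l in ["filter_box","flap","flap_handle","catch_tray","catch_plate","spanner","oil_filter","tape_measure","calculator","parts_carton","bearing"]:
        o=outline_of(l,c)
        print(l,[(round(d["p"],2),list(map(int,d["extent"])),int(d["region"].sum())) for d in o[:2]])
print(read_time_s())
E
```

```text
pics
scene {'fx': 420.7, 'fy': 420.7, 'cx': 256.489, 'cy': 194.81, 'R': [[0.592, -0.806, -0.004], [-0.555, -0.404, -0.727], [0.584, 0.433, -0.687]], 't': [-0.174, 0.457, 0.598]}
filter_box [(0.95, [180, 177, 263, 266], 4596)]
flap [(0.72, [180, 178, 259, 235], 2372)]
flap_handle [(0.84, [181, 175, 254, 233], 2377), (0.16, [314, 244, 376, 298], 1143)]
catch_tray [(0.96, [315, 242, 377, 295], 1153)]
catch_plate [(0.96, [319, 247, 373, 290], 1849), (0.52, [223, 289, 252, 314], 466)]
spanner [(0.88, [248, 230, 303, 285], 489)]
oil_filter []
tape_measure [(0.97, [176, 142, 221, 169], 694)]
calculator [(0.89, [297, 183, 359, 223], 1413)]
parts_carton [(0.63, [262, 161, 292, 192], 792)]
bearing [(0.85, [224, 287, 253, 311], 474)]
top {'fx': 417.627, 'fy': 417.627, 'cx': 253.955, 'cy': 200.184, 'R': [[-0.024, -1.0, -0.016], [-0.996, 0.025, -0.084], [0.084, 0.014, -0.996]], 't': [0.218, 0.555, 0.998]}
filter_box [(0.83, [213, 196, 269, 268], 3341)]
flap [(0.81, [210, 198, 268, 269], 3175), (0.39, [186, 118, 220, 153], 760)]
flap_handle [(0.76, [215, 197, 267, 270], 3282)]
catch_tray [(0.8, [324, 169, 387, 240], 890), (0.48, [224, 131, 259, 160], 787)]
catch_plate [(0.85, [328, 179, 381, 232], 1625)]
spanner [(0.62, [289, 185, 304, 266], 400)]
oil_filter [(0.59, [186, 119, 219, 154], 776)]
tape_measure [(0.56, [125, 161, 176, 190], 700), (0.37, [286, 184, 304, 269], 502)]
calculator [(0.93, [268, 127, 326, 158], 1701)]
parts_carton [(0.98, [224, 128, 260, 157], 721)]
bearing [(0.54, [288, 271, 311, 294], 279)]
1.2
```

Run:
```python
import cv2,numpy as np
a=cv2.imread("pics/top0.png")[110:300,110:400]; b=cv2.imread("pics/scene0.png")[135:325,160:400]
a=cv2.resize(a,None,fx=2.7,fy=2.7,interpolation=2)[:300*2]; cv2.imwrite("pics/topc.png",a)
cv2.imwrite("pics/scenec.png",cv2.resize(b,None,fx=3,fy=3,interpolation=2))
```

```text
(no output)
```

View pics/topc.png

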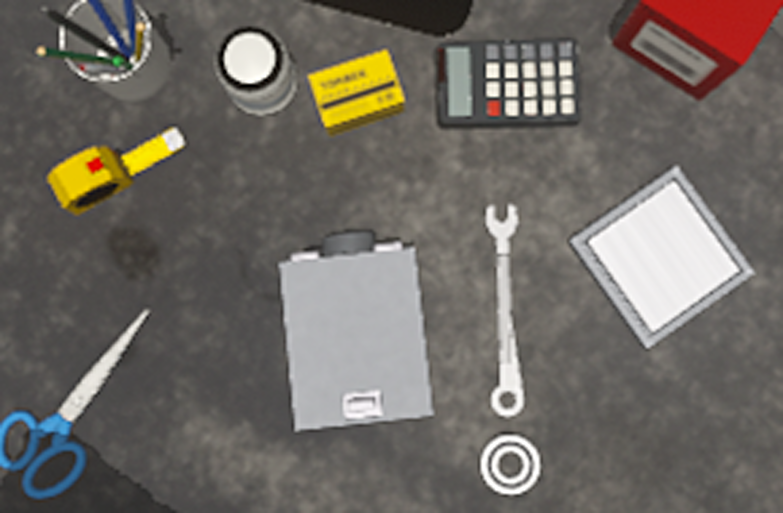

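View pics/scenec.png

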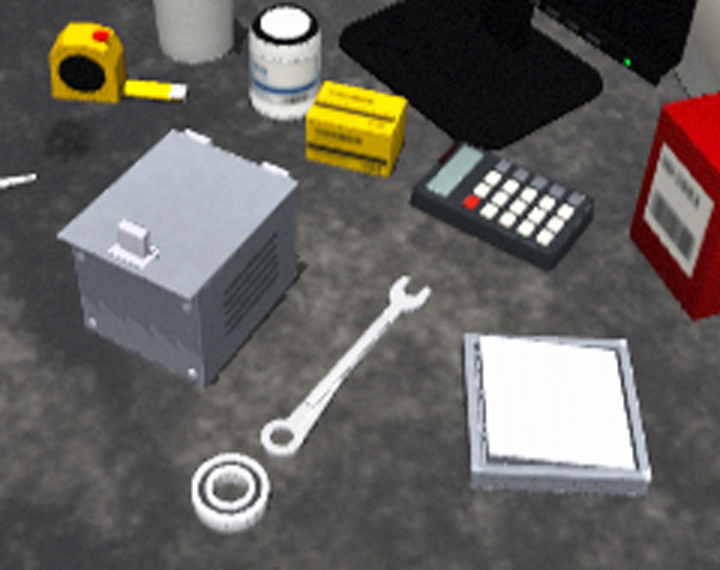

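The top crop shows the shut box on the left: flap corners at crop (280,264), (414,249), (433,415), (296,431), with the tab at (362,404). The tray is on the right, with corners at (676,167), (752,271), (649,347), (571,241). The scene view agrees, but the raised side of the plate isn't clear, so I'll look with the wrist camera.

```bash
cat > h.py <<'E'
from station import *
import cv2, numpy as np
from scipy.spatial.transform import Rotation as Ro
def proj(i,X,fish=False):
    P=np.atleast_2d(X)@np.array(i["R"]).T+np.array(i["t"])
    if fish:
        n=np.hypot(P[:,0],P[:,1]); s=np.arctan2(n,P[:,2])/np.maximum(n,1e-9)
    else: s=1/P[:,2]
    return np.c_[i["cx"]+i["fx"]*P[:,0]*s, i["cy"]+i["fy"]*P[:,1]*s]
def back(i,uv,z,fish=False):
    uv=np.atleast_2d(uv).astype(float); d=np.c_[(uv[:,0]-i["cx"])/i["fx"],(uv[:,1]-i["cy"])/i["fy"]]
    if fish:
        r=np.hypot(*d.T); d=np.c_[d*(np.sin(r)/np.maximum(r,1e-9))[:,None],np.cos(r)]
    else: d=np.c_[d,np.ones(len(d))]
    R=np.array(i["R"]); D=d@R; C=-R.T@np.array(i["t"])
    return C+D*((z-C[2])/D[:,2])[:,None]
def down(yaw):   # tool down, finger closing line (y) at angle yaw in world
    y=np.array([np.cos(yaw),np.sin(yaw),0]); z=np.array([0,0,-1.]); x=np.cross(y,z)
    return Ro.from_matrix(np.c_[x,y,z]).as_quat()
E
python3 - <<'E'
from h import *
i=camera_info("top")
f=lambda L:np.array(L)/2.7+110
fl=back(i,f([(280,264),(414,249),(433,415),(296,431)]),.104); print(fl.round(3), fl.mean(0).round(3))
print("tab top",back(i,f([(362,397)]),.128).round(3))
tr=back(i,f([(676,167),(752,271),(649,347),(571,241)]),.022); print(tr.round(3),tr.mean(0).round(3))
print(np.linalg.norm(tr-np.roll(tr,1,0),axis=1),np.linalg.norm(fl-np.roll(fl,1,0),axis=1))
c=tr.mean(0)
q0=read_eef_rot(); print(q0, Ro.from_quat(q0).as_matrix().round(2))
# view tray
for yaw in (0,np.pi/2,-np.pi/2,np.pi):
    print(yaw, ik([c[0]-.05,c[1],.22],down(yaw)))
E
```

```text
[[0.539 0.295 0.104]
 [0.549 0.182 0.104]
 [0.411 0.17  0.104]
 [0.4   0.284 0.104]] [0.475 0.233 0.104]
tab top [[0.428 0.228 0.128]]
[[ 0.624 -0.059  0.022]
 [ 0.528 -0.123  0.022]
 [ 0.461 -0.027  0.022]
 [ 0.559  0.039  0.022]] [ 0.543 -0.043  0.022]
[0.11775523 0.11592761 0.11632811 0.11794863] [0.13911883 0.11289214 0.13846493 0.11403295]
[2.18119298e-01 9.75922113e-01 2.94509996e-05 2.88725759e-05] [[-0.9   0.43  0.  ]
 [ 0.43  0.9   0.  ]
 [-0.    0.   -1.  ]]
0 [-0.21433835  0.21859088 -0.16715022  1.18505523  0.          1.35645798]
1.5707963267948966 [-0.21433835  0.21859088 -0.16715022  1.18505523  0.         -0.21433835]
-1.5707963267948966 [-0.21433835  0.21859088 -0.16715022  1.18505523  0.          2.9272543 ]
3.141592653589793 [-0.21433835  0.21859088 -0.16715022  1.18505523  0.         -1.78513468]
```

Run:
```python
from h import *
goto([.475,-.043,.20],down(np.pi/2))
i=camera_info("wrist"); im=read_camera("wrist"); cv2.imwrite("pics/w1.png",im[...,::-1])
o=outline_of("catch_plate","wrist"); t=outline_of("catch_tray","wrist")
print([(d["p"],d["extent"]) for d in o+t])
R=np.array(i["R"]); print(R.round(2),(-R.T@i["t"]).round(3),i["fx"],i["cx"],i["cy"],read_time_s())
e=t[0]["extent"] if t else o[0]["extent"]
x0,y0,x1,y1=[int(v) for v in e]; x0=max(0,x0-10);y0=max(0,y0-10)
c=im[y0:y1+10,x0:x1+10,::-1]; s=min(780/c.shape[1],580/c.shape[0]); print(x0,y0,s)
cv2.imwrite("pics/w1c.png",cv2.resize(c,None,fx=s,fy=s,interpolation=2))
```

```text
[(0.76, [201.5, 176.9, 319.4, 277.7]), (0.98, [187.4, 158.0, 328.8, 286.4])]
[[-0.    1.    0.  ]
 [ 0.97  0.    0.26]
 [ 0.26  0.   -0.97]] [ 0.409 -0.043  0.341] 297.3186396354542 259.31968912555794 190.24381855240853 3.5333
177 148 3.918918918918919
```

View pics/w1c.png

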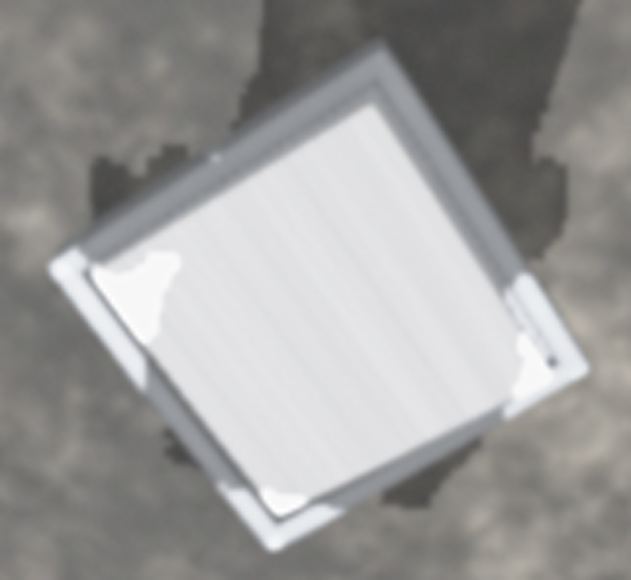

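The tray's corners sit at crop (385,42), (588,370), (275,550) and (50,268), with the plate inside them. I'll decide which side is raised by projecting the four hypotheses against the plate masks from all the cameras.

```bash
cat > fit.py <<'E'
from h import *
i=camera_info("wrist")
im=read_camera("wrist")
px=np.array([(385,42),(588,370),(275,550),(50,268)])/3.9189+[177,148]
tr=back(i,px,.022,True); c=tr.mean(0)
d=[tr[0]-tr[3],tr[1]-tr[2]]; yaw=np.arctan2(*(sum(d)[[1,0]])); print(tr.round(3),c.round(4),yaw,np.linalg.norm(tr-np.roll(tr,1,0),axis=1).round(4))
from scipy.optimize import minimize
views=[]
for n in ["wrist","top","scene"]:
    ii=camera_info(n); img=read_camera(n)
    o=outline_of("catch_plate",n); views.append((n,ii,o[0]["region"],img))
def poly(c,yaw,th):
    # underside centre; plate's low side edge on floor z=.014
    R=Ro.from_euler("zy",[yaw,-th]).as_matrix()
    P=np.array([[50,50,6],[50,-50,6],[-50,-50,6],[-50,50,6]])*1e-3
    off=np.array([0,0,.014+.05*np.sin(th)])
    return P@R.T+np.r_[c[:2],0]+off
for k in range(4):
  for th in (.12,0) if k==0 else (.12,):
    y=yaw+k*np.pi/2
    def cost(p,full=False):
        s=[]
        for n,ii,m,_ in views:
            q=proj(ii,poly(c+np.r_[p,0],y,th),n=="wrist")
            z=np.zeros((384*4,512*4),np.uint8); cv2.fillConvexPoly(z,np.round(q*4+1.5).astype(np.int32),1)
            z=cv2.resize(z.astype(np.float32),(512,384),interpolation=cv2.INTER_AREA); s.append(np.minimum(z,m).sum()/np.maximum(z,m).sum())
        return s if full else -sum(s)
    r=minimize(cost,[0,0],method="Nelder-Mead",options=dict(initial_simplex=[[0,0],[.004,0],[0,.004]]))
    print(k,th,round(y,3),r.x.round(4),-round(r.fun,4),np.round(cost(r.x,True),3))
E
python3 fit.py
```

```text
[[ 0.459 -0.026  0.022]
 [ 0.559  0.039  0.022]
 [ 0.623 -0.058  0.022]
 [ 0.526 -0.124  0.022]] [ 0.5417 -0.0421  0.022 ] 2.164164612857642 [0.1187 0.119  0.1161 0.1175]
0 0.12 2.164 [0.0021 0.0007] 2.6926 [0.893 0.902 0.898]
0 0 2.164 [ 0.0029 -0.0006] 2.7655 [0.954 0.907 0.905]
1 0.12 3.735 [0.0021 0.0007] 2.6926 [0.893 0.902 0.898]
2 0.12 5.306 [0.0021 0.0007] 2.6926 [0.893 0.902 0.898]
3 0.12 6.877 [0.0021 0.0007] 2.6926 [0.893 0.902 0.898]
```

```bash
sed -i 's/"zy"/"ZY"/' fit.py; python3 fit.py; ls station* 2>/dev/null
```

```text
[[ 0.459 -0.026  0.022]
 [ 0.559  0.038  0.022]
 [ 0.623 -0.059  0.022]
 [ 0.526 -0.124  0.022]] [ 0.5415 -0.0427  0.022 ] 2.163194252475963 [0.1187 0.1189 0.1161 0.1174]
0 0.12 2.163 [0.001  0.0006] 2.8198 [0.959 0.914 0.946]
0 0 2.163 [ 0.0032 -0.0002] 2.7672 [0.953 0.918 0.896]
1 0.12 3.734 [0.0017 0.0006] 2.6888 [0.913 0.912 0.864]
2 0.12 5.305 [ 0.0023 -0.0001] 2.6725 [0.906 0.889 0.877]
3 0.12 6.876 [0.0028 0.0008] 2.7175 [0.92  0.909 0.888]
```

The first hypothesis wins: the plate is raised toward yaw 2.163, with its centre at about (0.542, -0.042). That matches the dark gap on that side in the top view. Next I'll press the plate, then look at both things.

```bash
python3 - <<'E'
from h import *
c=np.array([.542,-.042]); d=np.array([np.cos(2.163),np.sin(2.163)]); s=c+.032*d
q=down(2.163-np.pi/2)
grab(20)
goto([*s,.09],q); line_to([*s,.04],.1)
print(read_wrist_force().round(1),read_tcp_pos())
for z in np.arange(.034,.0169,-.0015):
    line_to([*s,z],.02); F=read_wrist_force(); p=read_tcp_pos(); print(round(z,4),p[2].round(4),F.round(1))
    if F[2]>25: break
sleep(.3)
line_to([*s,.09],.1); release()
goto([.475,-.043,.20],down(np.pi/2))
print(read_time_s())
E
sed -i 's/^px=.*$/px=np.array([(385,42),(588,370),(275,550),(50,268)])\/3.9189+[177,148]/' fit.py; python3 fit.py
```

```text
[ 0.4  0.  -0.2] [ 0.5244592  -0.01556248  0.04047311]
0.034 0.034 [-0.1  0.   0.2]
0.0325 0.0324 [ 0.1 -0.5  0.4]
0.031 0.0311 [0.5 0.1 0.3]
0.0295 0.0296 [0.  1.2 2.1]
0.028 0.028 [0.7 0.6 2.2]
0.0265 0.0264 [0.3 1.6 2. ]
0.025 0.0248 [-0.5  0.2  1.3]
0.0235 0.0233 [0.7 0.9 1.9]
0.022 0.0218 [0.1 2.6 1.1]
0.0205 0.0203 [-0.5  0.4  1.3]
0.019 0.02 [-3.7  0.7 12.3]
0.0175 0.02 [-8.   1.5 24.9]
12.775
[[ 0.459 -0.026  0.022]
 [ 0.559  0.038  0.022]
 [ 0.623 -0.059  0.022]
 [ 0.525 -0.124  0.022]] [ 0.5413 -0.0428  0.022 ] 2.1620313574006285 [0.1186 0.1188 0.1159 0.1173]
0 0.12 2.162 [-0.0005  0.    ] 2.7128 [0.942 0.843 0.928]
0 0 2.162 [0.0029 0.0006] 2.764 [0.923 0.898 0.942]
1 0.12 3.733 [-0.0011 -0.0009] 2.66 [0.944 0.835 0.881]
2 0.12 5.304 [ 0.0001 -0.0001] 2.6633 [0.905 0.854 0.904]
3 0.12 6.874 [0.0017 0.0014] 2.6495 [0.886 0.877 0.887]
```

The press worked: contact came at z = 0.0295 and a hard stop at 0.020, and level now fits best. Now I'll refine the box pose from near.

Run:
```python
from h import *
goto([.40,.228,.24],down(np.pi/2))
i=camera_info("wrist"); im=read_camera("wrist"); 
o=outline_of("flap","wrist"); print([(d["p"],d["extent"]) for d in o], read_time_s())
np.savez("w2.npz",im=im,R=i["R"],t=i["t"])
uv=proj(i,[[.475,.233,.104]],True)[0]; x0,y0=(uv-[100,80]).astype(int); x0=max(x0,0);y0=max(y0,0); print(x0,y0)
c=im[y0:y0+170,x0:x0+200,::-1]
cv2.imwrite("pics/w2c.png",cv2.resize(c,None,fx=3.5,fy=3.5,interpolation=2))
```

```text
[(0.58, [204.7, 185.0, 317.3, 309.7])] 14.325
165 172
```

View pics/w2c.png

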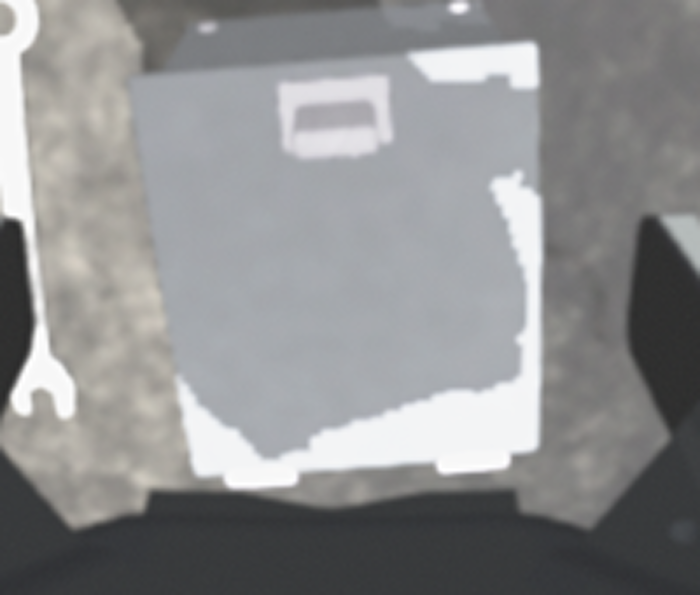

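The wrist crop shows the flap corners at (132,77), (537,43), (540,450) and (195,475), and the tab around (335,120).

Run:
```python
from h import *
from scipy.optimize import least_squares
w=dict(camera_info("wrist")); z=np.load("w2.npz"); w["R"]=z["R"]; w["t"]=z["t"]
# order: front-right(-y), front-left(+y), rear-left, rear-right
obs=[("wrist",w,np.array([(132,77),(537,43),(540,450),(195,475)])/3.5+[165,172]),
("top",camera_info("top"),np.array([(433,415),(296,431),(280,264),(414,249)])/2.7+110),
("scene",camera_info("scene"),np.array([(198,310),(57,236),(178,130),(298,183)])/3+[160,135])]
def pts(p):
    x,y,a,th=p; L=[]
    for u,v in ((.14,-.057),(.14,.057),(0,.057),(0,-.057)):
        L.append([.065-u*np.cos(th)+.004*np.sin(th),v,.1+u*np.sin(th)+.004*np.cos(th)])
    return np.array(L)@Ro.from_euler("z",a).as_matrix().T+[x,y,0]
f=lambda p,o=obs:np.concatenate([(proj(i,pts(p),n=="wrist")-uv-0).ravel() for n,i,uv in o])
r=least_squares(f,[.48,.23,.08,.05],loss="soft_l1"); print(r.x.round(4)); print(f(r.x).reshape(3,4,2).round(1).tolist())
for o in obs: print(o[0],least_squares(lambda p:np.r_[f(p,[o]),(p[3]-.05)*20],[.48,.23,.08,.05]).x.round(4))
x,y,a,th=r.x
u,h=.125,.018
for tt in (0,th): 
  P=np.array([.065-u*np.cos(tt)+h*np.sin(tt),0,.1+u*np.sin(tt)+h*np.cos(tt)]); print("handle",(Ro.from_euler("z",a).as_matrix()@P+[x,y,0]).round(4))
  top=np.array([.065-u*np.cos(tt)+.028*np.sin(tt),0,.1+u*np.sin(tt)+.028*np.cos(tt)]); W=Ro.from_euler("z",a).as_matrix()@top+[x,y,0]
  print((proj(w,W,True)[0]-[165,172])*3.5,(proj(obs[1][1],W)[0]-110)*2.7)
```

```text
[0.4807 0.2333 0.0824 0.0119]
[[[-1.5, -0.7], [0.0, -0.4], [-0.2, 1.2], [-0.3, 1.2]], [[0.0, 0.0], [-0.1, -0.5], [-0.2, -0.9], [0.3, -0.7]], [[-3.7, -1.9], [-1.3, 1.3], [-2.8, -0.3], [-0.6, -0.3]]]
wrist [0.4803 0.2338 0.0818 0.0218]
top [0.4796 0.2332 0.0874 0.0449]
scene [0.4821 0.2285 0.0838 0.0212]
handle [0.4209 0.2283 0.118 ]
[335.89794049 136.32706795] [361.39925564 405.8619497 ]
handle [0.4212 0.2284 0.1195]
[336.0357618  139.46863867] [361.28160647 405.54682937]
```

The box is at about (0.4805, 0.2335) with yaw 0.083, and the flap is nearly shut. The predicted tab position matches both pictures. I'll swing the flap on an arc, keeping the pivot 10 mm behind the tips.

```bash
cat >> h.py <<'E'
BOX=np.array([.4805,.2335,0]); A=.083; RB=Ro.from_euler("z",A)
def flap_pose(th,h=.0195,tip=.010,u=.125):
    b=np.clip((th-1.2)*.6,0,.35)
    P=np.array([.065-u*np.cos(th)+h*np.sin(th),0,.1+u*np.sin(th)+h*np.cos(th)])+tip*np.array([-np.sin(b),0,-np.cos(b)])
    return RB.apply(P)+BOX,(RB*Ro.from_euler("y",b)*Ro.from_quat(down(np.pi/2))).as_quat()
E
python3 - <<'E'
from h import *
ths=np.linspace(.02,1.78,15)
for t in ths: assert ik(*flap_pose(t)) is not None,t
p,q=flap_pose(.02)
goto(p+[0,0,.06],q); line_to(p,.1); print(read_tcp_pos()-p,read_wrist_force().round(1))
grab(35); print("gap",read_finger_gap(),read_grip_force())
if .018<read_finger_gap()<.026:
    for t in ths[1:]:
        p,q=flap_pose(t); line_to(p,.07,rotation=q); F=read_wrist_force()
        print(round(t,2),F.round(1),round(float(read_finger_gap()),4))
        if np.linalg.norm(F)>35: print("STOP"); break
im=read_camera("scene"); c=im[80:300,120:400,::-1]; cv2.imwrite("pics/s3.png",cv2.resize(c,None,fx=2.6,fy=2.6))
print(read_time_s())
E
```

```text
[0.00069263 0.00031757 0.00101292] [ 0.   0.  -0.6]
gap 0.020875457616304032 37.8955739736557
0.15 [ 2.2 -3.1 -1.5] 0.0211
0.27 [ 4.2 -4.4 -2.2] 0.0209
0.4 [ 2.7 -4.6 -2.3] 0.0208
0.52 [ 3.6 -4.8 -3.8] 0.0211
0.65 [ 2.2 -5.4 -4. ] 0.0209
0.77 [ 1.2 -5.4 -2.2] 0.0212
0.9 [ 0.8 -5.4 -3.1] 0.0208
1.03 [ 1.3 -4.2 -3.5] 0.0208
1.15 [-0.  -4.8 -3.2] 0.0209
1.28 [ 0.2 -5.  -1.6] 0.0207
1.4 [-0.1 -4.9 -2.9] 0.0208
1.53 [-0.3 -5.8 -2.5] 0.0204
1.65 [-0.8 -5.6 -2.2] 0.0207
1.78 [-0.2 -5.7 -1.9] 0.0208
21.3333
```

View pics/s3.png

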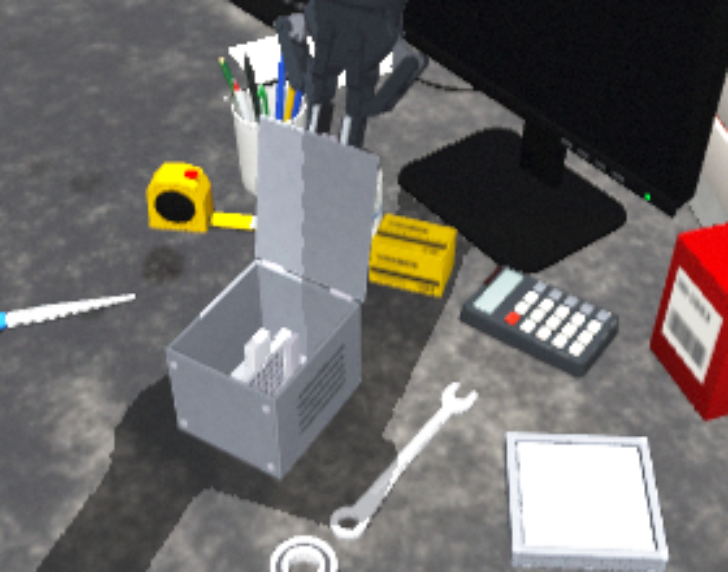

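The flap stands open past upright. The filter plate shows in the box, with its tab near (255,345) in the crop, though mirrored reflections make that uncertain. I'll release, back out along the tool axis, and look from above the tab.

Run:
```python
from h import *
p,q=flap_pose(1.78); release()
back_=-Ro.from_quat(q).apply([0,0,1])
line_to(p+.09*back_,.2)
q=(RB*Ro.from_quat(down(np.pi/2))).as_quat()
t=RB.apply([-.012,0,0])+BOX
line_to([t[0]-.02,t[1],.30],.25,rotation=q)
line_to([t[0]-.02,t[1],.21],.25)
i=camera_info("wrist"); im=read_camera("wrist"); o=outline_of("filter_tab","wrist"); print([(d["p"],d["extent"]) for d in o])
L=np.array([[x,y,z] for z in(.094,) for x,y in((-.025,-.005),(.001,-.005),(.001,.005),(-.025,.005))])
uv=proj(i,RB.apply(L)+BOX,True); print(uv.round(1).tolist())
H=RB.apply([[.065,-.057,.1],[.065,.057,.1],[-.065,-.055,.1],[-.065,.055,.1]])+BOX; print(proj(i,H,True).round(1).tolist())
m=uv.mean(0); x0,y0=(m-[110,80]).astype(int); x0=max(x0,0);y0=max(y0,0); print(x0,y0,read_time_s(),read_tcp_pos())
cv2.imwrite("pics/w4.png",cv2.resize(im[y0:y0+165,x0:x0+220,::-1],None,fx=3.5,fy=3.5,interpolation=2))
s=read_camera("scene"); cv2.imwrite("pics/s4.png",cv2.resize(s[40:260,120:320,::-1],None,fx=2.6,fy=2.6,interpolation=2))
```

```text
Traceback (most recent call last):
station.Unreachable: the arm cannot follow that straight line within its joint ranges
```

```bash
cat > g.py <<'E'
from h import *
p,q=flap_pose(1.78)
back_=-Ro.from_quat(q).apply([0,0,1])
for d in (.07,.06,.05,.04,.03):
    try: line_to(p+d*back_,.2); print(d); break
    except Unreachable: pass
q=(RB*Ro.from_quat(down(np.pi/2))).as_quat()
t=RB.apply([-.012,0,0])+BOX
x=read_tcp_pos()
line_to(x+[-.03,0,.03],.2,rotation=q)
line_to([t[0]-.02,t[1],.30],.25)
line_to([t[0]-.02,t[1],.21],.25)
i=camera_info("wrist"); im=read_camera("wrist"); o=outline_of("filter_tab","wrist"); print([(d["p"],d["extent"]) for d in o])
L=np.array([[x,y,z] for z in(.094,) for x,y in((-.025,-.005),(.001,-.005),(.001,.005),(-.025,.005))])
uv=proj(i,RB.apply(L)+BOX,True); print(uv.round(1).tolist())
H=RB.apply([[.065,-.057,.1],[.065,.057,.1],[-.065,-.055,.1],[-.065,.055,.1]])+BOX; print(proj(i,H,True).round(1).tolist())
m=uv.mean(0); x0,y0=(m-[110,80]).astype(int); x0=max(x0,0);y0=max(y0,0); print(x0,y0,read_time_s(),read_tcp_pos())
cv2.imwrite("pics/w4.png",cv2.resize(im[y0:y0+165,x0:x0+220,::-1],None,fx=3.5,fy=3.5,interpolation=2))
s=read_camera("scene"); cv2.imwrite("pics/s4.png",cv2.resize(s[40:260,120:320,::-1],None,fx=2.6,fy=2.6,interpolation=2))
E
python3 g.py
```

```text
[(0.93, [251.4, 158.4, 263.1, 236.9])]
[[252.7, 195.6], [252.9, 222.7], [263.7, 222.7], [263.9, 195.5]]
[[201.4, 283.5], [315.5, 283.6], [194.3, 152.6], [322.2, 152.6]]
148 129 24.1833 [0.45009703 0.23287163 0.21131807]
```

View pics/w4.png

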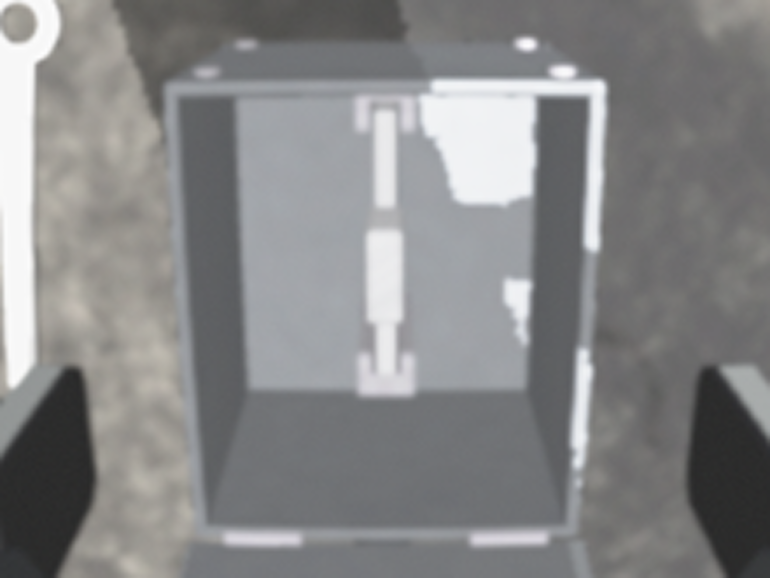

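View pics/s4.png

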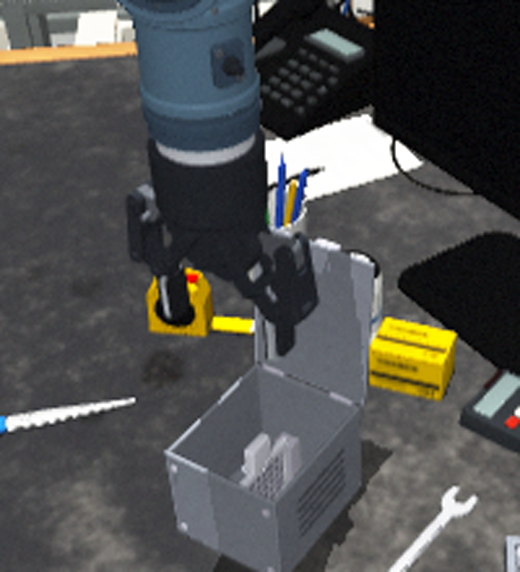

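In the wrist crop the tab's top spans (367,230) to (403,322), within about 1 mm of the prediction. None of the tilted retreats succeeded, so the fingers may have nudged the flap. I'll check its angle from its top-right corner, at scene pixel (266,140) before and (263.5,140) now.

Run:
```python
from h import *
i=camera_info("scene")
for th in np.arange(1.4,1.91,.05):
    L=[[.065-.14*np.cos(th)+h*np.sin(th),-.057,.1+.14*np.sin(th)+h*np.cos(th)] for h in (0,.004)]
    print(th.round(2),proj(i,RB.apply(L)+BOX).round(1).tolist())
print(proj(i,RB.apply([[.065,-.057,.1]])+BOX), "obs hinge",np.array([360,403])/2.6+[120,40])
```

```text
1.4 [[252.2, 153.1], [253.3, 151.8]]
1.45 [[254.1, 150.8], [255.2, 149.6]]
1.5 [[256.0, 148.7], [257.0, 147.5]]
1.55 [[257.8, 146.7], [258.9, 145.7]]
1.6 [[259.6, 144.9], [260.7, 143.9]]
1.65 [[261.5, 143.3], [262.5, 142.4]]
1.7 [[263.2, 141.8], [264.3, 141.0]]
1.75 [[265.0, 140.5], [266.0, 139.8]]
1.8 [[266.7, 139.4], [267.7, 138.8]]
1.85 [[268.4, 138.4], [269.3, 137.9]]
1.9 [[270.0, 137.6], [270.9, 137.2]]
[[258.61530867 197.07028686]] obs hinge [258.46153846 195.        ]
```

The flap is at about 1.70 rad, wide open and past upright. I'll descend on the tab, watching for the open fingers touching the side walls; if they do, I'll grip high and slide down.

```bash
cat > d.py <<'E'
from h import *
q=(RB*Ro.from_quat(down(np.pi/2))).as_quat()
t=RB.apply([-.0125,0.0002,0])+BOX
line_to([*t[:2],.115],.15,rotation=q)
F0=read_wrist_force(); print(F0.round(1)); hit=None
for z in np.arange(.112,.0655,-.0025):
    line_to([*t[:2],z],.04); F=read_wrist_force()-F0
    if np.linalg.norm(F)>5: hit=z; print("hit",z,F.round(1)); line_to([*t[:2],z+.0035],.04); break
print("z",read_tcp_pos()); 
grab(20); print("gap",read_finger_gap(),read_grip_force(),read_wrist_force().round(1),read_time_s())
E
python3 d.py
```

```text
[ 0.   0.  -0.8]
hit 0.07949999999999997 [-1.5 -1.   6.5]
z [0.46825502 0.23275578 0.08316048]
gap 0.009118030356156062 24.30763006210327 [0.1 0.5 0.3] 29.4583
```

Run:
```python
from h import *
x=read_tcp_pos()
for z in np.arange(.081,.0685,-.002):
    line_to([x[0],x[1],z],.04); F=read_wrist_force()
    print(z.round(3),read_tcp_pos()[2].round(4),F.round(1))
    if F[2]>28: break
grab(60); print("gap",read_finger_gap(),read_grip_force(),read_wrist_force().round(1),read_tcp_pos().round(4),read_time_s())
```

```text
0.081 0.0829 [-5.6 -1.5 14.8]
0.079 0.0825 [-8.1 -0.8 25.5]
0.077 0.0818 [-9.7 -2.  32.5]
gap 0.008296916089514682 62.40057349205017 [-11.   -2.2  33. ] [0.4694 0.2338 0.0819] 30.425
```

The pads grip 12 mm of the tab at 60 N and don't slide further, which is enough. I'll draw straight up, watching the forces.

Run:
```python
from h import *
x=np.array([.46826,.23276])
line_to([*x,.084],.04); print(read_wrist_force().round(1))
for z in (.09,.10,.12,.15,.19,.222):
    line_to([*x,z],.08); print(z,read_wrist_force().round(1),round(float(read_finger_gap()),4))
line_to([x[0]+.01,.09,.222],.15)
line_to([.542,-.042,.215],.15)
line_to([.542,-.042,.198],.05); sleep(.5)
print(read_tcp_pos().round(4),read_wrist_force().round(1),read_finger_gap(),read_time_s())
for n in ("scene","top"):
    i=camera_info(n); im=read_camera(n)
    o=outline_of("filter_plate",n); print(n,[(d["p"],d["extent"]) for d in o])
    # predicted plate
    P=RB.apply([[-.04,0,0],[.04,0,0],[.04,0,.062],[-.04,0,.062]])+[.542,-.042,.120]; print(proj(i,P).round(1).tolist())
    if n=="scene": cv2.imwrite("pics/s5.png",cv2.resize(im[60:330,170:430,::-1],None,fx=2.2,fy=2.2,interpolation=2))
```

```text
[-0.3 -0.9 -1.7]
0.09 [-0.1 -0.2 -2.3] 0.008
0.1 [-0.5 -0.4 -0.6] 0.0082
0.12 [-0.2 -0.3 -1. ] 0.008
0.15 [-0.2 -1.  -1.8] 0.0082
0.19 [-1.7  0.4 -1. ] 0.0082
0.222 [-0.8  0.5 -0.5] 0.0082
[ 0.5421 -0.042   0.1981] [-0.6  0.  -1.8] 0.008076692988059297 36.6167
scene [(0.71, [343.7, 199.7, 364.8, 252.8])]
[[341.5, 252.8], [357.5, 225.9], [362.7, 203.7], [346.2, 230.8]]
top [(0.63, [363.7, 179.0, 375.3, 222.2])]
[[367.3, 220.1], [362.6, 184.2], [369.9, 180.6], [374.9, 219.0]]
```

View pics/s5.png

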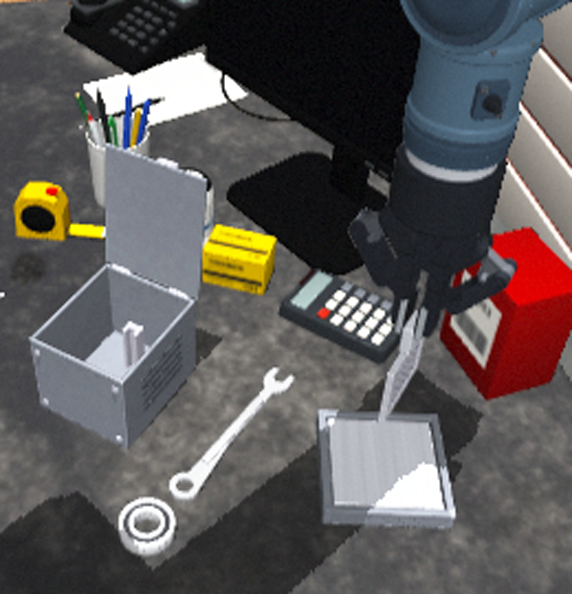

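The plate hangs upright in the fingers over the tray, with its lower edge around crop (380,420) to (415,360), close to the prediction. The flap is still up and the other things look undisturbed. I'll fit tilt and offset once before handing in.

Run:
```python
from h import *
from scipy.optimize import minimize
V=[]
for n in ("scene","top","wrist"):
    i=camera_info(n); read_camera(n); o=outline_of("filter_plate",n)
    print(n,[(round(d["p"],2),np.round(d["extent"]).tolist(),int(d["region"].sum())) for d in o])
    if o and n!="wrist": V.append((n,i,o[0]["region"]))
B=np.array([[x,y,z] for x in(-.04,.04) for y in(-.003,.003) for z in(0,.062)])
T=np.array([[x,y,z] for x in(-.013,.013) for y in(-.005,.005) for z in(.062,.076)])
def cost(p,full=False):
    R=RB*Ro.from_euler("y",p[3]); s=[]
    for n,i,m in V:
        z=np.zeros((1536,2048),np.uint8)
        for Q in (B,T):
            q=proj(i,R.apply(Q-[0,0,.08])+[.542+p[0],-.042+p[1],.2+p[2]])
            cv2.fillConvexPoly(z,cv2.convexHull(np.round(q*4+1.5).astype(np.int32)),1)
        z=cv2.resize(z.astype(np.float32),(512,384),interpolation=cv2.INTER_AREA)
        s.append(np.minimum(z,m).sum()/np.maximum(z,m).sum())
    return s if full else -sum(s)
S=np.vstack([np.zeros(4),np.diag([.004,.004,.004,.08])])
r=minimize(cost,np.zeros(4),method="Nelder-Mead",options=dict(initial_simplex=S))
print(cost(np.zeros(4),True),r.x.round(4),cost(r.x,True))
for a in (-.1,-.05,0,.05,.1): print(a,minimize(lambda p:cost([*p,a]),np.zeros(3),method="Nelder-Mead",options=dict(initial_simplex=S[:4,:3])).fun.round(3))
print(read_time_s())
```

```text
scene [(0.56, [343.0, 202.0, 363.0, 252.0], 397)]
top [(0.51, [227.0, 130.0, 259.0, 160.0], 750), (0.49, [364.0, 182.0, 378.0, 222.0], 210), (0.43, [203.0, 180.0, 261.0, 209.0], 955), (0.43, [186.0, 119.0, 219.0, 154.0], 727)]
wrist [(0.79, [250.0, 146.0, 267.0, 284.0], 1899)]
[np.float32(0.7383885), np.float32(0.0)] [ 0.0018 -0.0004  0.0012  0.0013] [np.float32(0.767184), np.float32(0.0)]
-0.1 -0.75
-0.05 -0.76
0 -0.766
0.05 -0.77
0.1 -0.769
37.1167
```

Run:
```python
from h import *
print(read_finger_gap(),read_grip_force(),np.abs(read_dq()).max()); print(close_job())
```

```text
0.008261776222719733 58.7462854385376 0.0021268367029392086
the job is handed in; nothing more can be done
None
```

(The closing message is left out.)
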